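# Thread a glide hook onto the laundry hanging arm and clip it in

## Robot

A 7-joint arm with a two-finger parallel gripper is mounted at the origin on the work surface. World frame = base frame: x ahead of the robot, y to its left, z up, the work surface at z = 0. Lengths are in m, angles in rad, forces in N, time in s.
With the tool pointing down it reaches from about 0.35 to 0.9 m from the base axis. Payload 8.1 kg.
Tool frame: the origin (TCP) lies at the very end of the fingers, on their centre line; the grasp point (between the pads) lies env.tcp_to_grasp behind it (env.tcp_to_grasp is the distance from the TCP to the grasp point, in m); z points along the fingers, y is the line along which they close (so a half turn about z gives the same grasp; the last joint's range is limited). The gripper opens to 92 mm and grips with 3 to 60 N. Pads are 19 mm wide; open, the fingers measure 130 mm over their backs; the gripper's body (75 mm by 190 mm) begins 47 mm behind the grasp point.
Start: joints at [-1.43, 0.434, 0.025, 1.573, -0.012, 1.134, -0.075], TCP at [0.151, 0.607, 0.227] pointing down, gripper open.
Joint ranges: [-2.62, 2.62], [-0.44, 2.09], [-1.27, 1.32], [0.08, 2.57], [-1.32, 4.46], [0.12, 2], [-2.74, 2.74]. Speed limits (rad/s): [2.22, 2.22, 3.01, 3.01, 3.14, 3.14, 3.14].

## Interface

Orientations are given as a rotation vector (axis times angle).
In Python, from station import env gives the robot as it stands.
- The arm moves only by the shell command python3 -m crank 'ROWS'. ROWS is a JSON object of lists of equal length, an entry for each row: "angular": the turn, a rotation vector about the world's x, y, z in units of 5 degrees (1.0 is 5 degrees), a list of three; "delta_pos": the shift along the world's x, y, z in units of 40 mm (1.0 is 40 mm), a list of three; "hand": the opening, from -1 (shut) to 1 (fully open). A call has 1 to 8 rows; each row shifts and turns the commanded pose from where the row before left it; what a row does not reach is not made up. A row lasts 1/10 s, in which the tool goes at most 50 mm and 8.59 degrees, less where a joint would pass 70% of its speed; a pose out of reach is approached as far as the arm can. A call is refused whole if a number of a shift passes 1 or a number of a turn 1, either way. A call with a gripper value outside its range is refused whole. The fingers move at their own pace and stop on an object; the grip force is fixed at half the most. Time passes only in rows, so rows that do not move let the fingers close. It gives the time, the measured TCP pose, the force, the opening and the grip force at its end, in the units of the state.
- env.state(): the state, without advancing time (a new reading comes with each control period).
- env.get_image(name): name is "side" or "top"; returns the picture (480x640x3 uint8, blue, green, red); there is no depth.
- env.camera_params(name): a dict with "K" (3x3 intrinsics, pixels), "world_to_cam" (4x4, takes a point from world to camera coordinates). Camera axes: x right, y down, z forward; pixel columns grow to the right and rows downward; lengths in m; the calibration is good to about 2 mm. A picture is of the moment at which its call begins. camera_params takes no time and is no camera call.
- env.sign_off(): hands the job in; it is judged then, once.
Trained networks look in the newest picture that a camera, given by its name, has taken for a name from the list of things; names that differ only in an ending like _2 or _b are one class to them, and where a whole thing is asked for, a point or a joint stands for the part that bears it (a point fixed in the world has none). Each returns a list of dicts, best first, with "confidence" (0 to 1); they miss things now and then, are a little off and sometimes report something else, mostly with a low value. They report only what shows in the picture. A call takes as long as a camera call. They do not tell look-alikes from the thing itself.
- env.regions_of(target, camera): "pixels" (480x640 bool, what is visible of it) and "location" ([row, column] in pixels, amid what is visible of it).
The state is a dict: "time_s": time; "q": joint angles; "joint_velocities": joint speeds; "effort": joint torques, N m; "eef_pos": TCP position; "orientation": TCP orientation; "wrist_force": force on the tool from outside, world axes, zero at the start; "torque": the same for the moment, N m; "gripper_width": finger opening in m; "grip_force": force on a finger pad.
Only numpy, scipy, OpenCV 4.12 (cv2) and the standard library are available. Lean on these libraries where they do the work, as an engineer would, in place of code of your own. Each camera call takes 0.05 s, during which the arm holds its last target. There are 200 camera calls.

## Task

Take the loose grey glide hook from the counter, thread its loop over the free end of the hanging arm and slide it along, under the spring clip and against the sprung buffer, until the clip has dropped behind the loop and holds it there; then let go. Feel your way gently: do not force the hook, never drive the buffer solid against the stop, and leave the other things on the counter where they are.

Things in the scene. Friction and masses are not known exactly. Their poses are not given: they have to be found in the camera images.
- hook: loose glide hook, grey plastic, 70 to 140 g, 83 mm tall, standing on its flat double hook (72 mm along x, 30 along y, ends turned up 22 mm). On top a closed loop, hole along y: 36 mm long (y), outside 27.4 wide (x) and 42.4 high, hole 17.4 wide and 32.4 high, same from both ends. Grasp it across its side faces (along x). Origin: centre of the underside, z up
- hook_eye (a point): centre of the hook's loop and of its hole, 62 mm above the hook's underside; axes as the hook
- rail: hanging arm, fixed: a level flat-oval tube 15 mm wide, 30 mm high, along +y from a 30 mm square post (24 mm higher) to a free end; it fits the hook's hole with 1.2 mm to spare all round. A dark stop block is clamped on the tube, its face (towards the free end) anywhere 40 to 100 mm from the post's axis: this is not reported. Origin: on the post's axis, level with the tube's axis; z up
- rail_tip (a point): outermost point of the tube's domed cap (nose radius 7.5 mm), on the tube's axis, 279.5 mm from the post's axis along the rail's +y; axes as the rail
- buffer (a joint): sprung rubber plate round the tube in front of the stop block. Value: how far it is pressed in, 0 to 0.010 m; its face stands 16 mm off the block at 0. Spring 1 N at 0, 9 N at 0.010, then it is solid. The clip drops behind the loop when the buffer is pressed in about 5 mm, and the buffer then holds the loop against the clip
- clip (a joint): steel spring clip, 10 mm wide, hinged on the stop block (34 mm wide) and lying over the tube, its top 29 mm above the tube's axis; its sloped nose starts 70 mm in front of the block's face. Value: how far it is lifted, 0 (down) to 0.35 rad, about 0.06 with the loop under it. Pushing the loop under the nose takes about 3 to 7 N along the tube, sliding on 1 to 3 N; it drops (to 0) behind the loop
- detergent: white detergent bottle, 72 mm in diameter, 190 mm tall; origin centre of the underside. To be left alone
- cup: white plastic measuring cup, 68 mm across the rim, 70 mm tall; origin centre of the underside. To be left alone
- coin_tray: open steel coin tray 110 x 80 x 35 mm; origin centre of the underside. To be left alone
Mind the look-alikes: they are no part of the job. Leave any yellow look-alike of the hook alone.

How it is judged:
By the outcome, as a careful person would: the job done as asked, in the order asked, and still so for the second after the job is handed in, with the robot touching nothing.
It also fails if it takes over 72 s, if anything falls off the work surface, if the arm or the gripper's body presses on something with over 40 N, if the wrist force passes 120 N, or if a joint passes its speed limit or range.

## Working session

There is one attempt and no reset: what is moved stays moved. The work goes in short steps, Python scripts to look and compute and a shell command to move; the robot and the scene stay as the last step left them, time stands still between calls to the robot, and variables do not carry over. Pictures are saved under pics/ and viewed, at most 10 in all, crops included, and the job is handed in when it is done.

```bash
mkdir -p pics; ls
python3 - <<'E'
from station import env
import cv2,numpy as np
np.set_printoptions(precision=4,suppress=True)
s=env.state();print({k:np.round(v,4) for k,v in s.items()}, env.tcp_to_grasp)
for c in("side","top"):
    im=env.get_image(c);cv2.imwrite(f"pics/{c}0.png",im)
    p=env.camera_params(c);print(c,p["K"],p["world_to_cam"])
    for t in("hook","hook_eye","rail","rail_tip","buffer","clip"):
        try:
            for r in env.regions_of(t,c):
                ys,xs=np.where(r["pixels"]);print(c,t,round(r["confidence"],2),r["location"],xs.min(),xs.max(),ys.min(),ys.max())
        except Exception as e:print(t,e)
E
```

```text
pics
{'time_s': np.float64(0.0), 'q': array([-1.4296,  0.4352,  0.025 ,  1.5741, -0.0116,  1.134 , -0.0751]), 'joint_velocities': array([ 0.0002, -0.0004,  0.0007, -0.0006,  0.0012, -0.0002,  0.0003]), 'effort': array([  0.0002, -66.7886,   0.985 , -31.4448,  -0.0606,   0.043 ,
         0.0002]), 'eef_pos': array([0.1508, 0.606 , 0.226 ]), 'orientation': array([-0.3821, -3.1182,  0.0025]), 'wrist_force': array([-0.5404,  0.898 , -0.5446]), 'torque': array([ 0.0355, -0.0475,  0.0962]), 'grip_force': np.float64(0.0), 'gripper_width': np.float64(0.0916)} 0.0188
side [[510.7813   0.     320.8351]
 [  0.     510.7813 244.5525]
 [  0.       0.       1.    ]] [[ 0.9714 -0.2372 -0.0091 -0.5126]
 [-0.1737 -0.6839 -0.7086  0.1831]
 [ 0.1618  0.69   -0.7055  1.2096]
 [ 0.      0.      0.      1.    ]]
side hook 0.89 [218.0, 283.7] 271 298 200 231
side hook 0.71 [245.6, 266.8] 254 281 223 256
side hook 0.59 [223.8, 235.0] 227 244 206 239
side hook_eye 0.77 [217.1, 283.9] 272 298 199 231
side hook_eye 0.66 [242.9, 270.6] 254 282 223 257
side hook_eye 0.57 [220.4, 233.4] 227 244 206 239
side rail 
[... 227 characters left out ...]
6182 237.5584]
 [  0.       0.       1.    ]] [[-0.0011 -0.9998 -0.0187 -0.012 ]
 [-0.9943  0.0031 -0.1066  0.5667]
 [ 0.1066  0.0184 -0.9941  1.3258]
 [ 0.      0.      0.      1.    ]]
top hook 0.8 [273.3, 225.3] 214 235 258 288
top hook 0.72 [296.6, 259.3] 250 266 285 313
top hook 0.69 [329.4, 219.1] 206 236 319 338
top hook_eye 0.8 [331.7, 219.7] 206 237 319 338
top hook_eye 0.65 [271.5, 224.3] 214 234 259 288
top hook_eye 0.6 [297.7, 259.3] 249 268 284 314
top hook_eye 0.24 [209.3, 367.7] 367 374 197 209
top rail 0.91 [203.8, 366.2] 269 412 185 216
top rail_tip 0.97 [203.3, 369.6] 269 412 185 216
top buffer 0.52 [209.9, 369.4] 366 374 197 210
top clip 0.45 [201.5, 362.8] 341 379 196 204
```

Run:
```python
import cv2,numpy as np
a=cv2.imread("pics/side0.png");b=cv2.imread("pics/top0.png")
cv2.imwrite("pics/c_side.png",cv2.resize(a[160:320,200:413],None,fx=3.75,fy=3.75,interpolation=2))
cv2.imwrite("pics/c_top.png",cv2.resize(b[170:350,190:430],None,fx=3.33,fy=3.33,interpolation=2))
```

```text
(no output)
```

View pics/c_side.png

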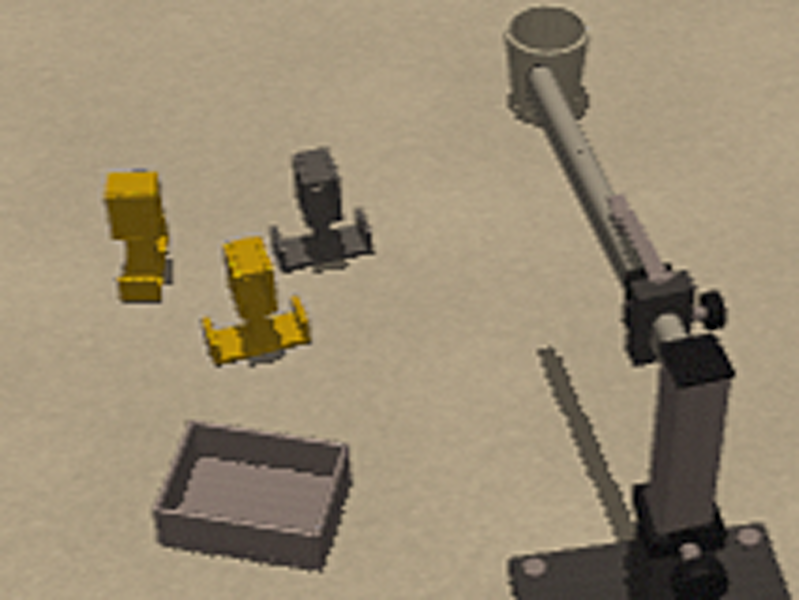

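View pics/c_top.png

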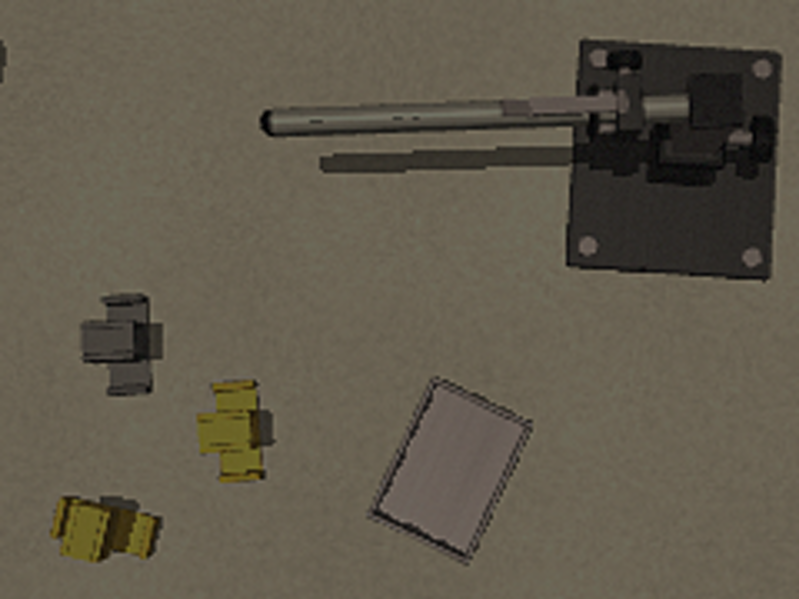

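View pics/side0.png

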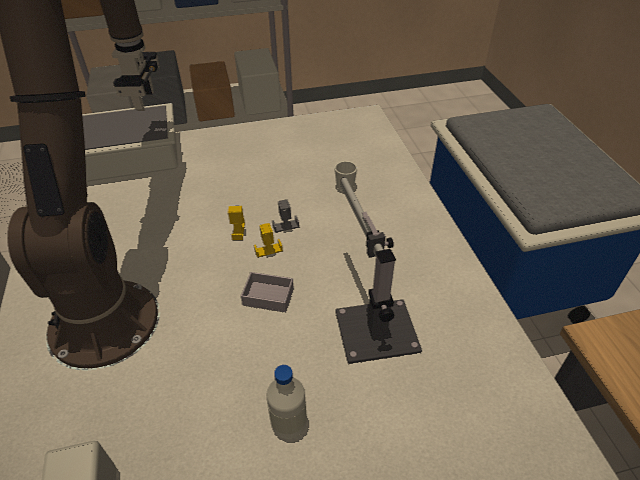

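The grey hook is the first detection in each view: side (284,218), top (225,273). The other two hook detections are yellow. The rail tip is at about side (344,179) and top (269,206). Next I'll fit simple models to both views.

```bash
cat > h.py <<'E'
from station import env
import cv2,numpy as np
from scipy.optimize import minimize
np.set_printoptions(precision=4,suppress=True)
P={c:env.camera_params(c) for c in("side","top")}
F=8
def proj(c,p):
    p=np.atleast_2d(p);W=np.array(P[c]["world_to_cam"]);q=p@W[:3,:3].T+W[:3,3]
    q=q@np.array(P[c]["K"]).T;return q[:,:2]/q[:,2:]
def box(x0,x1,y0,y1,z0,z1):return np.array([[x,y,z] for x in(x0,x1) for y in(y0,y1) for z in(z0,z1)])
HOOK=[box(-.0137,.0137,-.018,.018,.0408,.0832),box(-.036,.036,-.015,.015,0,.005),box(-.036,-.032,-.015,.015,0,.022),box(.032,.036,-.015,.015,0,.022),box(-.006,.006,-.01,.01,0,.042)]
def tube():
    o=[]
    for t in np.linspace(0,2*np.pi,24):
        for s in(-1,1):
            for y,r in((.06,1),(.272,1),(.2758,.866),(.2785,.5),(.2795,0)):
                o.append([.0075*r*np.cos(t),y-.2795,.0075*s+.0075*r*np.sin(t)])
    return [np.array(o)]
def pose(p,v):
    x,y,z,w=v;c,s=np.cos(w),np.sin(w);return p@np.array([[c,-s,0],[s,c,0],[0,0,1]]).T+[x,y,z]
def render(c,parts,v,roi):
    r0,r1,c0,c1=roi;S=4;m=np.zeros(((r1-r0)*S,(c1-c0)*S),np.uint8)
    for p in parts:
        q=(proj(c,pose(p,v))-[c0-.5,r0-.5])*S-.5
        h=cv2.convexHull(q.astype(np.float32))
        cv2.fillConvexPoly(m,np.round(h*16).astype(np.int32),255,shift=4)
    return cv2.resize(m,(c1-c0,r1-r0),interpolation=cv2.INTER_AREA)/255.
def tri(ps,pt):
    A=[]
    for c,(u,v) in(("side",ps),("top",pt)):
        M=np.array(P[c]["K"])@np.array(P[c]["world_to_cam"])[:3];A+=[u*M[2]-M[0],v*M[2]-M[1]]
    A=np.array(A);return np.linalg.lstsq(A[:,:3],-A[:,3],rcond=None)[0]
def fit(parts,masks,rois,v0,names=None):
    def cost(d):
        v=np.array(v0)+d*[.001,.001,.001,.01];return sum(np.abs(render(c,parts,v,rois[c])-masks[c][rois[c][0]:rois[c][1],rois[c][2]:rois[c][3]]).sum() for c in masks)
    best=None
    for st in(6,2.5,1):
        x0=np.zeros(4) if best is None else best.x
        best=minimize(cost,x0,method="Nelder-Mead",options=dict(initial_simplex=np.vstack([x0]+[x0+st*e for e in np.eye(4)]),xatol=.02,fatol=.05,maxiter=600))
    return np.array(v0)+best.x*[.001,.001,.001,.01],best.fun
E
python3 - <<'E'
from h import *
M={}
near=lambda L,rc:min(L,key=lambda r:np.hypot(*(np.array(r["location"])-rc)))
for c,rc in(("side",(218,284)),("top",(273,225))):
    env.get_image(c)
    M[c,"hook"]=near(env.regions_of("hook",c),rc)["pixels"].astype(float)
    M[c,"rail"]=env.regions_of("rail",c)[0]["pixels"].astype(float)
ca=tri((283.7,218),(225,273));print("hook rough",ca)
tip=tri((344.3,178.7),(269,206.6));print("tip rough",tip)
rois=dict(side=(185,245,255,315),top=(245,300,200,250))
for ms in(["side","top"],):
    print("hook",fit(HOOK,{c:M[c,"hook"] for c in ms},rois,[ca[0],ca[1],0,0]))
rr=dict(side=(165,208,325,375),top=(190,225,255,338))
print("rail",fit(tube(),{c:M[c,"rail"] for c in M and("side","top")},rr,[*tip,0.]))
np.savez("m.npz",**{"_".join(k):v for k,v in M.items()})
# overlay
H,_=fit(HOOK,{c:M[c,"hook"] for c in("side","top")},rois,[ca[0],ca[1],0,0])
R,_=fit(tube(),{c:M[c,"rail"] for c in("side","top")},rr,[*tip,0.])
out=[]
for c in("side","top"):
  im=cv2.imread(f"pics/{c}0.png")
  for parts,v,roi in((HOOK,H,rois[c]),(tube(),R,rr[c])):
    b=render(c,parts,v,roi);big=cv2.resize(im[roi[0]:roi[1],roi[2]:roi[3]],(400,300),interpolation=0)
    bb=cv2.resize(b,(400,300))>.5
    cs,_=cv2.findContours(bb.astype(np.uint8),0,1);cv2.drawContours(big,cs,-1,(0,0,255),1);out.append(big)
cv2.imwrite("pics/ov.png",np.vstack([np.hstack(out[:2]),np.hstack(out[2:])]))
E
```

```text
hook rough [0.4793 0.2239 0.0295]
tip rough [0.6095 0.0948 0.2369]
hook (array([0.4795, 0.221 , 0.0016, 0.0251]), np.float64(139.3294117647059))
rail (array([0.611 , 0.099 , 0.2225, 0.0354]), np.float64(86.65098039215687))
```

View pics/ov.png

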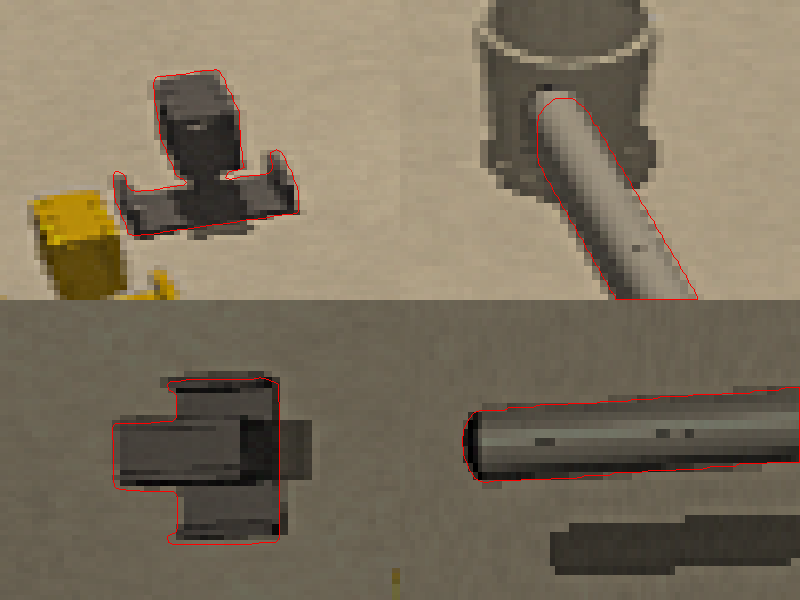

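The fits match the pictures to about a pixel. Hook is at about (0.480, 0.221), yaw 0.025, with underside z≈0. Rail tip is at about (0.611, 0.099, 0.223), yaw 0.035. Moving above the hook.

```bash
python3 -m crank '{"angular":[[0,0,-1],[0,0,-1],[0,0,-1],[0,0,-1],[0,0,-1],[0,0,-1],[0,0,-1],[0,0,-1]],"delta_pos":[[0.55,-0.64,0],[0.55,-0.64,0],[0.55,-0.64,0],[0.55,-0.64,0],[0.55,-0.64,0],[0.55,-0.64,0],[0.55,-0.64,0],[0.55,-0.64,0]],"hand":[1,1,1,1,1,1,1,1]}'
python3 -m crank '{"angular":[[0,0,-1],[0,0,-1],[0,0,-1],[0,0,-1],[0,0,-1],[0,0,-1],[0,0,-1],[0,0,0]],"delta_pos":[[0.55,-0.64,0],[0.55,-0.64,0],[0.55,-0.64,0],[0.55,-0.64,0],[0.55,-0.64,0],[0.55,-0.64,0],[0.55,-0.64,0],[0,0,0]],"hand":[1,1,1,1,1,1,1,1]}'
python3 - <<'E'
from h import *
from scipy.spatial.transform import Rotation as R
s=env.state();print(s["eef_pos"],R.from_rotvec(s["orientation"]).as_matrix(),s["wrist_force"],s["q"])
E
```

```text
time_s: 1.8
eef_pos: [0.3277, 0.4006, 0.2269]
orientation: [-1.431, -2.797, -0.001]
wrist_force: [-0.0, 1.4, -0.3]
gripper_width: 0.0919
grip_force: 0.0
time_s: 2.6
eef_pos: [0.4839, 0.218, 0.2272]
orientation: [2.21, 2.229, 0.001]
wrist_force: [-0.2, -0.0, 0.5]
gripper_width: 0.0919
grip_force: 0.0
[0.4839 0.218  0.2272] [[-0.0084  1.      0.0024]
 [ 1.      0.0084 -0.0015]
 [-0.0015  0.0024 -1.    ]] [-0.2453 -0.0061  0.5029] [-0.8947  0.29    0.4739  1.8319 -0.148   1.0533 -0.3561]
```

```bash
python3 -m crank '{"angular":[[0,0,0.2],[0,0,0],[0,0,0],[0,0,0],[0,0,0],[0,0,0],[0,0,0],[0,0,0]],"delta_pos":[[-0.11,0.075,-0.6],[0,0,-1],[0,0,-1],[0,0,-1],[0,0,-0.6],[0,0,-0.4],[0,0,0],[0,0,0]],"hand":[1,1,1,1,1,1,1,1]}'
python3 -m crank '{"angular":[[0,0,0],[0,0,0],[0,0,0],[0,0,0],[0,0,0]],"delta_pos":[[0,0,0],[0,0,0],[0,0,0],[0,0,0],[0,0,0]],"hand":[-0.1,-0.4,-1,-1,-1]}'
```

```text
time_s: 3.4
eef_pos: [0.4765, 0.2258, 0.0431]
orientation: [-2.181, -2.261, 0.0]
wrist_force: [0.8, 0.7, -0.2]
gripper_width: 0.0913
grip_force: 0.0
time_s: 3.9
eef_pos: [0.4766, 0.2256, 0.043]
orientation: [2.182, 2.26, 0.001]
wrist_force: [0.1, 0.7, -0.9]
gripper_width: 0.0565
grip_force: 0.0
```

```bash
python3 -m crank '{"angular":[[0,0,0],[0,0,0],[0,0,0],[0,0,0],[0,0,0],[0,0,0],[0,0,0]],"delta_pos":[[0.07,-0.1,0],[0,0,0],[0,0,0],[0,0,0],[0,0,0],[0,0,0],[0,0,0]],"hand":[-0.3,-0.6,-1,-1,-1,-1,-1]}'
```

```text
time_s: 4.6
eef_pos: [0.4793, 0.2216, 0.0427]
orientation: [2.182, 2.26, 0.0]
wrist_force: [0.3, -0.6, -0.2]
gripper_width: 0.0274
grip_force: 30.0
```

```bash
python3 -m crank '{"angular":[[0,0,0],[0,0,0],[0,0,0],[0,0,0],[0,0,0],[0,0,0],[0,0,0],[0,0,0]],"delta_pos":[[0,0,0.5],[0,0,1],[0,0,1],[0,0,1],[0.6,-0.3,0.5],[1,-0.4,0.03],[1,-0.4,0],[0.6,-0.2,0]],"hand":[-1,-1,-1,-1,-1,-1,-1,-1]}'
python3 -m crank '{"angular":[[0,0,0],[0,0,0]],"delta_pos":[[0,0,0],[0,0,0]],"hand":[-1,-1]}'
python3 - <<'E'
from h import *
M={}
for c in("side","top"):
    im=env.get_image(c);cv2.imwrite(f"pics/{c}1.png",im)
    for t in("hook","rail"):
        for r in env.regions_of(t,c):
            ys,xs=np.where(r["pixels"]);print(c,t,round(r["confidence"],2),r["location"],xs.min(),xs.max(),ys.min(),ys.max())
a=cv2.imread("pics/side1.png");b=cv2.imread("pics/top1.png")
cv2.imwrite("pics/c1.png",np.vstack([cv2.resize(a[135:235,290:490],(800,300),interpolation=2) if 0 else cv2.resize(a[130:230,280:480],(600,300),interpolation=2),cv2.resize(b[150:250,200:400],(600,300),interpolation=2)]))
E
```

```text
time_s: 5.4
eef_pos: [0.6097, 0.1674, 0.2042]
orientation: [2.183, 2.257, 0.001]
wrist_force: [-0.2, -0.3, -0.1]
gripper_width: 0.0275
grip_force: 30.0
time_s: 5.6
eef_pos: [0.6068, 0.1693, 0.2032]
orientation: [-2.182, -2.259, 0.002]
wrist_force: [-0.9, 0.1, -1.3]
gripper_width: 0.0273
grip_force: 30.0
side hook 0.9 [221.6, 237.3] 228 243 206 239
side hook 0.69 [174.1, 333.5] 320 346 155 190
top hook 0.94 [298.4, 259.5] 250 268 284 313
top hook 0.46 [329.1, 232.6] 229 237 325 336
top rail 0.85 [202.8, 363.0] 269 413 186 215
```

View pics/c1.png

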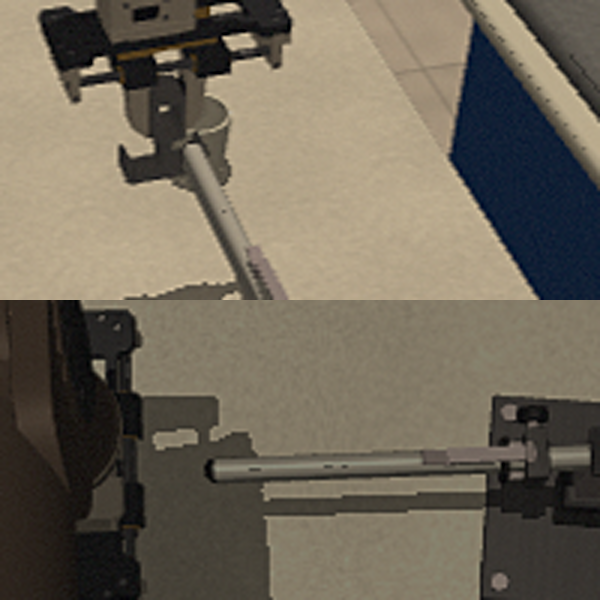

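The top view can't see the held hook because the arm hides it. The side view shows the loop just behind the tip, at crop (170,105) against tip (193,137). I'll refine the rail with an edge-based fit, and check the held hook's predicted projection in the same way.

```bash
cat >> h.py <<'E'
def gmag(f):
    im=cv2.GaussianBlur(cv2.imread(f).astype(np.float32),(0,0),.8)
    return np.sqrt((cv2.Sobel(im,5,1,0)**2+cv2.Sobel(im,5,0,1)**2).sum(2))
def hullpts(c,part,v,lim=None):
    h=cv2.convexHull(proj(c,pose(part,v)).astype(np.float32))[:,0]
    n=np.roll(h,-1,0);o=[]
    for a,b in zip(h,n):
        k=max(1,int(np.hypot(*(b-a))*4));o.append(a+(b-a)*(np.arange(k)/k)[:,None])
    o=np.vstack(o)
    if lim is not None:o=o[lim(o)]
    return o.astype(np.float32)
def score(G,pts):return np.minimum(cv2.remap(G,pts[:,0],pts[:,1],1),250).mean()
E
python3 - <<'E'
from h import *
T=tube()[0]; T=T[T[:,1]>-.25]
G=[("side",gmag("pics/side0.png"),lambda o:o[:,1]<208),("top",gmag("pics/top0.png"),lambda o:o[:,0]<338),("top",gmag("pics/top1.png"),lambda o:o[:,0]<338)]
def f(v):return -2*score(G[0][1],hullpts("side",T,v,G[0][2]))-sum(score(g,hullpts(c,T,v,l)) for c,g,l in G[1:])
for v0 in([.611,.099,.2225,.0354],[.609,.097,.227,.035],[.613,.096,.219,.03]):
    v0=np.array(v0);sc=np.array([.001,.001,.001,.01])
    b=minimize(lambda d:f(v0+d*sc),np.zeros(4),method="Nelder-Mead",options=dict(initial_simplex=np.vstack([np.zeros(4)]+[2.5*e for e in np.eye(4)]),xatol=.02,fatol=.01,maxiter=800))
    print("rail",v0+b.x*sc,b.fun)
# hook on table by edges, both views: true pose .4793,.2216,0,.035
def fh(v):return -sum(score(gmags[c],hullpts(c,HOOK[0],v)) for c in gmags)
gmags={c:gmag(f"pics/{c}0.png") for c in("side","top")}
v0=np.array([.4795,.221,.0,.03]);b=minimize(lambda d:fh(v0+d*sc),np.zeros(4),method="Nelder-Mead",options=dict(initial_simplex=np.vstack([np.zeros(4)]+[2*e for e in np.eye(4)])))
print("hook table",v0+b.x*sc,b.fun)
# held hook in side1: pixel shift between prediction and mask
env.get_image("side");m=[r for r in env.regions_of("hook","side") if 300<r["location"][1]<360][0]["pixels"].astype(float)
s=env.state();e=s["eef_pos"];print(e)
v=[e[0],e[1],e[2]-.0427,.0354];roi=(140,200,305,360)
def lc(d):
    mm=cv2.warpAffine(render("side",HOOK,v,roi),np.float32([[1,0,d[0]],[0,1,d[1]]]),(55,60));return np.abs(mm-m[roi[0]:roi[1],roi[2]:roi[3]]).sum()
g=[(lc((a,c)),a,c) for a in np.arange(-4,4.1,.25) for c in np.arange(-4,4.1,.25)];print(sorted(g)[:4],lc((0,0)),m.sum())
E
```

```text
rail [0.6105 0.0996 0.2236 0.0413] -739.0352783203125
rail [0.61   0.0988 0.2243 0.044 ] -738.622802734375
rail [0.6106 0.0997 0.2233 0.0414] -738.6115112304688
hook table [0.4809 0.2185 0.0003 0.0316] -398.7529296875
[0.6069 0.17   0.2041]
[(np.float64(202.1098039215686), np.float64(-1.0), np.float64(0.0)), (np.float64(205.421568627451), np.float64(-0.75), np.float64(0.0)), (np.float64(206.82352941176472), np.float64(-1.0), np.float64(-0.25)), (np.float64(208.73333333333338), np.float64(-0.5), np.float64(0.0))] 215.35686274509806 467.0
```

```bash
python3 -m crank '{"angular":[[0,0,0.04],[0,0,0],[0,0,0],[0,0,0]],"delta_pos":[[0.04,-0.5,0.015],[0.025,-0.6,0],[0,0,0],[0,0,0]],"hand":[-1,-1,-1,-1]}'
for i in 1 2 3; do python3 -m crank '{"angular":[[0,0,0]],"delta_pos":[[0,0,0]],"hand":[-1]}' | sed -n '2,4p'; done
python3 - <<'E'
from h import *
a=env.get_image("side");cv2.imwrite("pics/side2.png",a)
cv2.imwrite("pics/c2.png",cv2.resize(a[140:220,300:400],(800,640)[:1]+(600,),interpolation=2))
E
```

```text
time_s: 6.4
eef_pos: [0.6099, 0.1252, 0.2048]
orientation: [-2.179, -2.263, -0.001]
wrist_force: [1.0, 1.3, -0.3]
gripper_width: 0.0277
grip_force: 30.0
eef_pos: [0.6097, 0.1267, 0.2045]
orientation: [-2.176, -2.265, -0.001]
wrist_force: [-1.2, -0.3, -1.4]
eef_pos: [0.6097, 0.1268, 0.2044]
orientation: [-2.176, -2.266, -0.0]
wrist_force: [0.2, 0.7, -1.2]
eef_pos: [0.6098, 0.1264, 0.2044]
orientation: [-2.176, -2.265, -0.0]
wrist_force: [0.5, -1.1, -1.1]
```

View pics/c2.png

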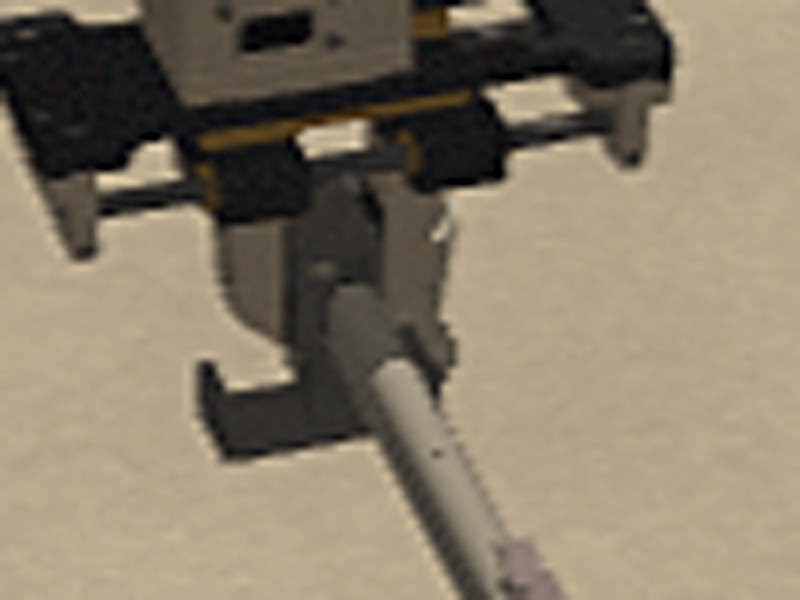

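The tube's end stands right in front of the loop, with the tip at crop (350,295) and the loop around (340,250). I'll advance in small steps and watch the force.

```bash
for i in 1 2 3 4; do python3 -m crank '{"angular":[[0,0,0],[0,0,0]],"delta_pos":[[0.004,-0.1,0],[0,0,0]],"hand":[-1,-1]}' | sed -n '2,4p'; done
```

```text
eef_pos: [0.6101, 0.1208, 0.2046]
orientation: [2.178, 2.263, -0.0]
wrist_force: [-0.0, -0.3, -2.0]
eef_pos: [0.6103, 0.1166, 0.2046]
orientation: [2.179, 2.263, -0.0]
wrist_force: [-0.6, -0.2, -1.3]
eef_pos: [0.6103, 0.1149, 0.2047]
orientation: [-2.176, -2.264, -0.002]
wrist_force: [-0.5, 4.7, 0.1]
eef_pos: [0.6103, 0.1144, 0.2047]
orientation: [-2.171, -2.266, -0.006]
wrist_force: [-0.8, 13.1, 0.8]
```

```bash
python3 - <<'E'
from h import *
s=env.state();print(s["wrist_force"],s["torque"],s["eef_pos"])
E
python3 -m crank '{"angular":[[0,0,0],[0,0,0]],"delta_pos":[[-0.008,0.2,0],[0,0,0]],"hand":[-1,-1]}' | sed -n '2,4p'
python3 - <<'E'
from h import *
s=env.state();print(s["wrist_force"],s["torque"],s["eef_pos"])
e=s["eef_pos"];a=env.get_image("side")
S=10;r0,c0=150,310;im=cv2.resize(a[r0:r0+60,c0:c0+80],None,fx=S,fy=S,interpolation=2)
def pl(p,col):
    q=((proj("side",p)-[c0-.5,r0-.5])*S).astype(np.int32);cv2.polylines(im,[q],True,col,1)
v=[e[0],e[1],e[2]+.0193,.038]
rect=lambda w,h,y:np.array([[-w,y,-h],[w,y,-h],[w,y,h],[-w,y,h]])
pl(pose(rect(.0137,.0212,-.018),v),(0,0,255));pl(pose(rect(.0087,.0162,-.018),v),(0,255,255))
T=tube()[0];T=T[T[:,1]>-.1];h=cv2.convexHull(proj("side",pose(T,[.6105,.0995,.2235,.041])).astype(np.float32))[:,0]
cv2.polylines(im,[((h-[c0-.5,r0-.5])*S).astype(np.int32)],True,(0,255,0),1)
cv2.imwrite("pics/c3.png",im)
E
```

```text
[-0.8094 13.1326  0.8203] [ 2.39    0.2571 -0.0415] [0.6103 0.1144 0.2047]
eef_pos: [0.6101, 0.1185, 0.2044]
orientation: [-2.176, -2.265, -0.0]
wrist_force: [0.1, -0.6, -0.9]
[ 0.055  -0.5584 -0.8985] [-0.0754  0.0339  0.0561] [0.6101 0.1185 0.2044]
```

View pics/c3.png

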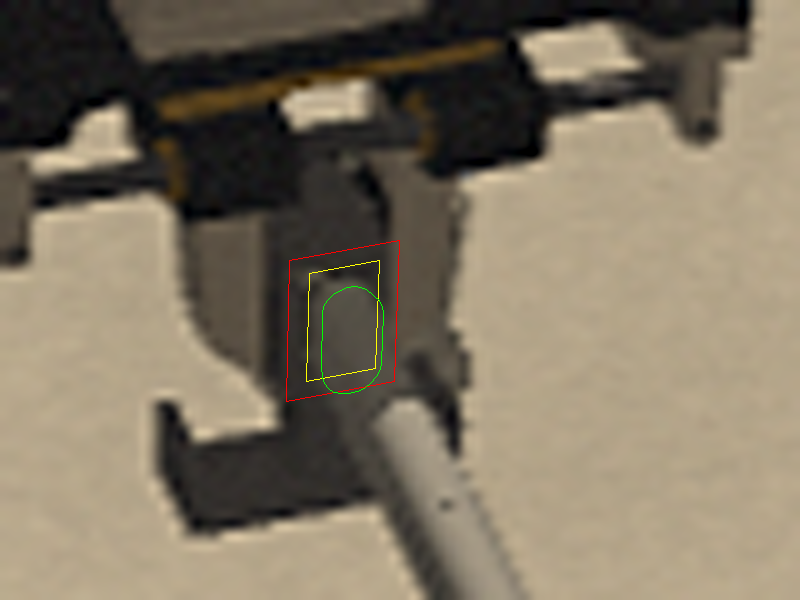

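```bash
for i in 1 2 3; do python3 -m crank '{"angular":[[0,0,0]],"delta_pos":[[0,0,0]],"hand":[-1]}' | sed -n '2,4p'; done
python3 - <<'E'
from h import *
s=env.state();print(s["wrist_force"],s["torque"]);e=s["eef_pos"]
a=env.get_image("side")
S=10;r0,c0=150,310;im=cv2.resize(a[r0:r0+60,c0:c0+80],None,fx=S,fy=S,interpolation=2)
im=np.clip(im.astype(float)*2,0,255).astype(np.uint8)
v=[e[0],e[1],e[2]-.0427,.038]
for p in HOOK:
    q=((proj("side",pose(p,v))-[c0-.5,r0-.5])*S).astype(np.int32)
    for i in range(8):
        for k in(1,2,4):
            if not i&k:cv2.line(im,tuple(map(int,q[i])),tuple(map(int,q[i|k])),(0,0,255),1)
T=tube()[0];h=cv2.convexHull(proj("side",pose(T,[.6105,.0995,.2235,.041])).astype(np.float32))[:,0]
cv2.polylines(im,[((h-[c0-.5,r0-.5])*S).astype(np.int32)],True,(0,255,0),1)
cv2.imwrite("pics/c4.png",im)
E
```

```text
eef_pos: [0.6103, 0.1166, 0.2045]
orientation: [2.178, 2.263, -0.001]
wrist_force: [-0.5, 0.2, -0.7]
eef_pos: [0.6103, 0.1166, 0.2046]
orientation: [2.179, 2.263, -0.001]
wrist_force: [0.7, -0.5, -0.9]
eef_pos: [0.6103, 0.117, 0.2045]
orientation: [2.178, 2.263, -0.0]
wrist_force: [-0.0, 0.5, -0.5]
[-0.0354  0.4711 -0.54  ] [-0.1161  0.0802 -0.0111]
```

View pics/c4.png

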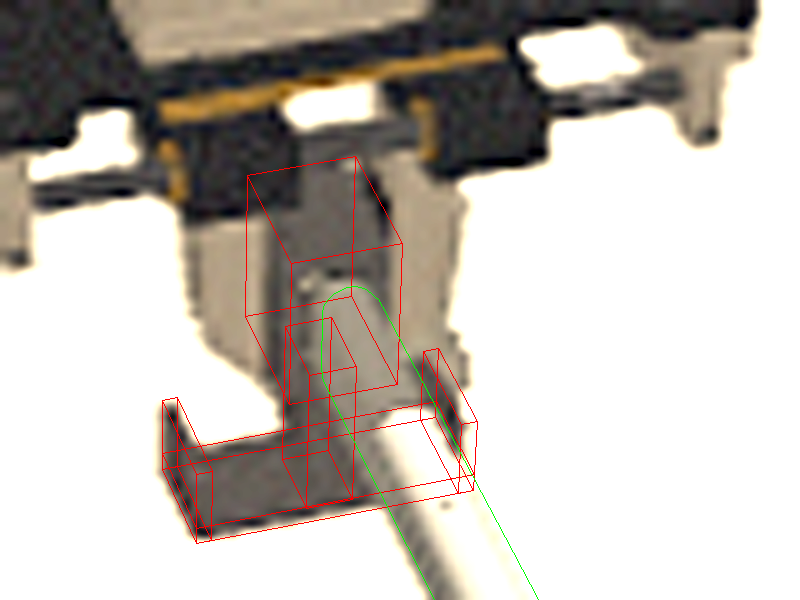

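The held hook matches its prediction to within about 1 px. The tube's nose appears roughly 1 px high and slightly right of the hole. The contact force was nearly pure y, with a small upward push and no yaw moment, so the hook seems too low. I'll raise it and probe again.

```bash
python3 -m crank '{"angular":[[0,0,0],[0,0,0]],"delta_pos":[[0.025,0.05,0.09],[0,0,0]],"hand":[-1,-1]}' | sed -n '2,4p'
for i in 1 2 3; do python3 -m crank '{"angular":[[0,0,0],[0,0,0]],"delta_pos":[[0.004,-0.1,0],[0,0,0]],"hand":[-1,-1]}' | sed -n '2,4p'; done
python3 -c "
from h import *
s=env.state();print(s['torque'])"
```

```text
eef_pos: [0.6116, 0.1199, 0.2087]
orientation: [2.177, 2.264, 0.001]
wrist_force: [-0.1, 0.5, -0.9]
eef_pos: [0.6115, 0.1146, 0.2082]
orientation: [2.178, 2.263, -0.0]
wrist_force: [-0.7, 0.2, -1.0]
eef_pos: [0.6105, 0.1121, 0.2079]
orientation: [-2.176, -2.263, 0.001]
wrist_force: [-3.8, 2.9, 1.7]
eef_pos: [0.6102, 0.1112, 0.2081]
orientation: [-2.171, -2.264, -0.002]
wrist_force: [-6.5, 9.7, 4.5]
[ 1.7622  1.3208 -0.1136]
```

```bash
python3 -m crank '{"angular":[[0,0,0],[0,0,0]],"delta_pos":[[-0.008,0.2,0],[-0.05,0,0.06]],"hand":[-1,-1]}' | sed -n '2,4p'
for i in 1 2 3; do python3 -m crank '{"angular":[[0,0,0],[0,0,0]],"delta_pos":[[0.004,-0.1,0],[0,0,0]],"hand":[-1,-1]}' | sed -n '2,4p'; done
python3 -c "
from h import *
s=env.state();print(s['torque'])"
```

```text
eef_pos: [0.6093, 0.1165, 0.2102]
orientation: [-2.176, -2.265, 0.0]
wrist_force: [0.1, -0.3, -1.2]
eef_pos: [0.6096, 0.11, 0.2107]
orientation: [2.179, 2.262, -0.001]
wrist_force: [-0.4, -0.3, -0.8]
eef_pos: [0.6096, 0.1063, 0.2105]
orientation: [2.179, 2.263, -0.001]
wrist_force: [-1.3, -1.7, -0.8]
eef_pos: [0.6097, 0.1026, 0.2104]
orientation: [2.179, 2.263, -0.001]
wrist_force: [-1.9, -0.7, -1.2]
[-0.2635  0.3709  0.0019]
```

It's threaded, with no axial force. I'll slide on while watching the lateral forces.

```bash
python3 -m crank '{"angular":[[0,0,0],[0,0,0]],"delta_pos":[[-0.01,-0.1,0],[0.004,-0.1,0]],"hand":[-1,-1]}' | sed -n '2,4p'
for i in 1 2; do python3 -m crank '{"angular":[[0,0,0],[0,0,0]],"delta_pos":[[0.004,-0.1,0],[0.004,-0.1,0]],"hand":[-1,-1]}' | sed -n '2,4p'; done
python3 -c "
from h import *
s=env.state();print(s['torque'])"
```

```text
eef_pos: [0.6099, 0.0953, 0.2107]
orientation: [2.177, 2.264, 0.001]
wrist_force: [-0.8, -0.2, -1.4]
eef_pos: [0.6101, 0.087, 0.2106]
orientation: [2.178, 2.264, 0.0]
wrist_force: [1.0, -0.2, -0.6]
eef_pos: [0.6103, 0.0792, 0.2106]
orientation: [2.178, 2.264, 0.0]
wrist_force: [0.1, 0.7, -0.4]
[-0.0579  0.0557  0.0362]
```

```bash
for i in 1 2 3; do python3 -m crank '{"angular":[[0,0,0],[0,0,0],[0,0,0],[0,0,0]],"delta_pos":[[0.006,-0.15,0],[0.006,-0.15,0],[0.006,-0.15,0],[0.006,-0.15,0]],"hand":[-1,-1,-1,-1]}' | sed -n '2,4p'; done
python3 -c "
from h import *
s=env.state();print(s['torque'])"
```

```text
eef_pos: [0.6112, 0.0549, 0.2106]
orientation: [2.178, 2.264, 0.0]
wrist_force: [-0.7, 0.0, -0.9]
eef_pos: [0.6121, 0.0311, 0.2105]
orientation: [-2.178, -2.264, 0.0]
wrist_force: [-1.0, 1.1, -1.3]
eef_pos: [0.613, 0.0071, 0.2105]
orientation: [-2.177, -2.264, 0.0]
wrist_force: [-1.4, 0.3, -0.9]
[ 0.025   0.3461 -0.047 ]
```

```bash
python3 -m crank '{"angular":[[0,0,0],[0,0,0],[0,0,0],[0,0,0]],"delta_pos":[[-0.005,-0.15,0],[0.004,-0.15,0],[0.004,-0.15,0],[0.004,-0.15,0]],"hand":[-1,-1,-1,-1]}' | sed -n '2,4p'
for i in 1 2 3 4; do python3 -m crank '{"angular":[[0,0,0],[0,0,0]],"delta_pos":[[0.004,-0.1,0],[0,0,0]],"hand":[-1,-1]}' | sed -n '1,4p'; done
python3 -c "
from h import *
s=env.state();print(s['torque'])"
```

```text
eef_pos: [0.6135, -0.017, 0.2106]
orientation: [2.178, 2.264, 0.0]
wrist_force: [-1.0, 0.8, -0.8]
time_s: 12.15
eef_pos: [0.6136, -0.0214, 0.2106]
orientation: [2.179, 2.263, -0.0]
wrist_force: [-0.1, -0.4, -0.6]
time_s: 12.35
eef_pos: [0.6137, -0.0249, 0.2106]
orientation: [2.178, 2.264, -0.0]
wrist_force: [-0.7, -0.3, -0.6]
time_s: 12.55
eef_pos: [0.6139, -0.0291, 0.2106]
orientation: [2.178, 2.263, -0.0]
wrist_force: [-1.0, -1.2, -0.5]
time_s: 12.75
eef_pos: [0.6141, -0.0332, 0.2106]
orientation: [2.178, 2.263, -0.0]
wrist_force: [-0.1, 0.3, -0.2]
[-0.1214  0.0872  0.0586]
```

```bash
for i in 1 2 3 4 5; do python3 -m crank '{"angular":[[0,0,0],[0,0,0]],"delta_pos":[[0.003,-0.075,0],[0,0,0]],"hand":[-1,-1]}' | grep -E "eef|force"; done
```

```text
eef_pos: [0.6142, -0.036, 0.2106]
wrist_force: [0.1, -0.3, 0.3]
grip_force: 30.0
eef_pos: [0.6143, -0.039, 0.2106]
wrist_force: [-0.4, -0.4, -0.9]
grip_force: 30.0
eef_pos: [0.6144, -0.042, 0.2106]
wrist_force: [0.5, 0.3, -1.4]
grip_force: 30.0
eef_pos: [0.6145, -0.0448, 0.2104]
wrist_force: [0.3, 0.1, -2.1]
grip_force: 30.0
eef_pos: [0.6145, -0.0476, 0.2104]
wrist_force: [-0.2, 1.0, -1.9]
grip_force: 30.0
```

```bash
for i in 1 2 3 4 5; do python3 -m crank '{"angular":[[0,0,0],[0,0,0]],"delta_pos":[[0.003,-0.075,0],[0,0,0]],"hand":[-1,-1]}' | grep -E "eef|wrist"; done; python3 -c "
from h import *
s=env.state();print(s['torque'],s['gripper_width'])"
```

```text
eef_pos: [0.6147, -0.0507, 0.2105]
wrist_force: [0.6, 0.8, -0.9]
eef_pos: [0.6148, -0.0542, 0.2106]
wrist_force: [-1.2, 1.1, -3.3]
eef_pos: [0.615, -0.0574, 0.2106]
wrist_force: [-0.1, -1.1, -2.0]
eef_pos: [0.6151, -0.0602, 0.2106]
wrist_force: [-0.1, -0.4, -3.1]
eef_pos: [0.6152, -0.0631, 0.2106]
wrist_force: [0.3, -0.3, -2.9]
[-0.1907  0.0426 -0.0059] 0.027267007726504987
```

Run:
```python
from h import *
# world y of features seen in top0 on plane z
def onz(c,u,v,z):
    W=np.array(P[c]["world_to_cam"]);d=W[:3,:3].T@np.linalg.inv(P[c]["K"])@[u,v,1];o=-W[:3,:3].T@W[:3,3];return o+d*(z-o[2])/d[2]
tipz=.230
g=lambda x,y:(190+x/3.333,170+y/3.333)
print("tip",onz("top",*g(263,122),tipz))
print("nose",tri((364.5,212.5),(341,201.5)),onz("top",*g(503,105),tipz+.02))
for x in(590,605,617,640):print("blk",x,onz("top",*g(x,100),tipz+.029))
print("post",onz("top",*g(714,97),tipz+.024))
```

```text
tip [0.6101 0.0959 0.23  ]
nose [ 0.6146 -0.0529  0.2559] [ 0.6168 -0.0531  0.25  ]
blk 590 [ 0.618  -0.1056  0.259 ]
blk 605 [ 0.618  -0.1146  0.259 ]
blk 617 [ 0.618  -0.1219  0.259 ]
blk 640 [ 0.6179 -0.1357  0.259 ]
post [ 0.6204 -0.181   0.254 ]
```

```bash
for i in 1 2 3 4 5 6 7; do python3 -m crank '{"angular":[[0,0,0],[0,0,0]],"delta_pos":[[0.003,-0.075,0],[0,0,0]],"hand":[-1,-1]}' | grep -E "eef|wrist"; done
```

```text
eef_pos: [0.6154, -0.066, 0.2106]
wrist_force: [-0.6, 0.6, -2.7]
eef_pos: [0.6155, -0.069, 0.2106]
wrist_force: [-0.5, -0.2, -2.8]
eef_pos: [0.6156, -0.072, 0.2106]
wrist_force: [-0.1, -0.7, -3.4]
eef_pos: [0.6157, -0.075, 0.2106]
wrist_force: [-0.2, -0.2, -2.8]
eef_pos: [0.6159, -0.078, 0.2106]
wrist_force: [-0.4, -1.2, -2.4]
eef_pos: [0.616, -0.081, 0.2106]
wrist_force: [-0.3, 0.4, -2.8]
eef_pos: [0.6161, -0.084, 0.2106]
wrist_force: [-0.6, -0.7, -2.3]
```

Run:
```python
from h import *
a=env.get_image("side");b=env.get_image("top");cv2.imwrite("pics/side5.png",a);cv2.imwrite("pics/top5.png",b)
f=lambda i:np.clip(i.astype(float)*1.6,0,255).astype(np.uint8)
cv2.imwrite("pics/c5.png",np.hstack([f(cv2.resize(a[185:260,335:410],(600,600),interpolation=2)),f(cv2.resize(b[150:300,330:380],(200,600),interpolation=2))]))
```

```text
(no output)
```

View pics/c5.png

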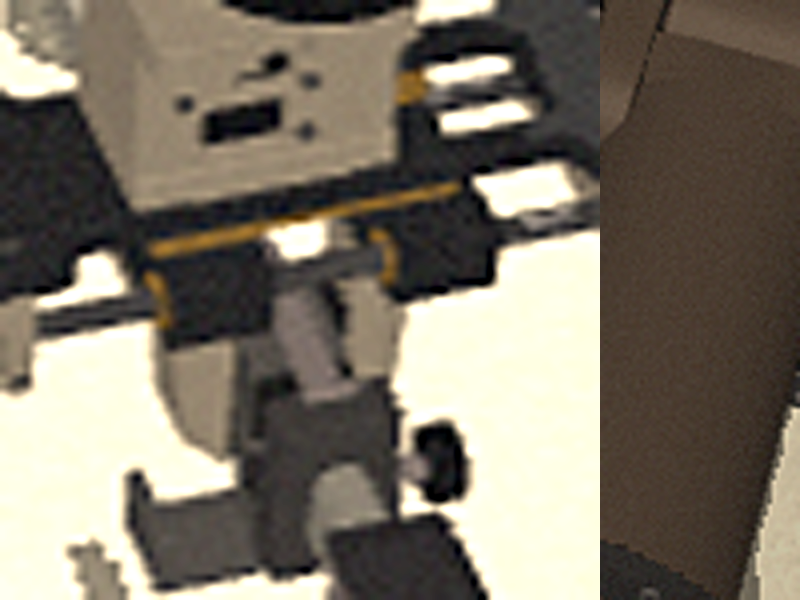

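The pinkish clip runs from the block (330,390) up over the loop to (310,300), so the loop is under it. Now I'll go into the buffer in fine steps.

```bash
for i in 1 2 3 4 5; do python3 -m crank '{"angular":[[0,0,0],[0,0,0]],"delta_pos":[[0.0015,-0.0375,0],[0,0,0]],"hand":[-1,-1]}' | grep -E "eef|wrist"; done; python3 -c "
from h import *
print(env.state()['torque'])"
```

```text
eef_pos: [0.6161, -0.085, 0.2105]
wrist_force: [0.4, -0.3, -2.7]
eef_pos: [0.6161, -0.0865, 0.2105]
wrist_force: [-1.1, 0.6, -3.5]
eef_pos: [0.6162, -0.0877, 0.2105]
wrist_force: [-2.2, 3.4, -2.3]
eef_pos: [0.6162, -0.0891, 0.2105]
wrist_force: [-2.6, 4.3, -2.1]
eef_pos: [0.6163, -0.0904, 0.2105]
wrist_force: [-3.1, 4.4, -2.7]
[ 0.7537  0.5441 -0.1214]
```

```bash
python3 -m crank '{"angular":[[0,0,0],[0,0,0]],"delta_pos":[[-0.01,-0.025,0],[0,0,0]],"hand":[-1,-1]}' | grep -E "eef|wrist"; for i in 1 2; do python3 -m crank '{"angular":[[0,0,0],[0,0,0]],"delta_pos":[[0,-0.025,0],[0,0,0]],"hand":[-1,-1]}' | grep -E "eef|wrist"; done; python3 -c "
from h import *
print(env.state()['torque'])"
```

```text
eef_pos: [0.6163, -0.0918, 0.2106]
wrist_force: [-0.8, 4.1, -3.4]
eef_pos: [0.6163, -0.0924, 0.2106]
wrist_force: [0.6, 5.5, -2.6]
eef_pos: [0.6164, -0.0932, 0.2106]
wrist_force: [-0.3, 5.9, -2.3]
[ 1.2209  0.1137 -0.0816]
```

```bash
for i in 1 2; do python3 -m crank '{"angular":[[0,0,0],[0,0,0],[0,0,0]],"delta_pos":[[0,-0.02,0],[0,0,0],[0,0,0]],"hand":[-1,-1,-1]}' | grep -E "eef|wrist"; done; python3 -c "
from h import *
s=env.state();print(s['torque'],s['time_s'])
a=env.get_image('side')
for t in ('clip','buffer','hook'):
  for r in env.regions_of(t,'side'):
    ys,xs=np.where(r['pixels']);print(t,round(r['confidence'],2),xs.min(),xs.max(),ys.min(),ys.max())
cv2.imwrite('pics/side6.png',a)
b=cv2.imread('pics/side5.png')
d=np.abs(a.astype(int)-b).sum(2);print(d[215:240,360:385].max(0))"
```

```text
eef_pos: [0.6164, -0.0936, 0.2106]
wrist_force: [-1.1, 6.2, -2.5]
eef_pos: [0.6164, -0.0942, 0.2106]
wrist_force: [0.2, 6.8, -1.6]
[ 1.3223  0.0109 -0.049 ] 18.45
clip 0.63 371 377 226 234
hook 0.94 227 243 206 239
hook 0.93 255 281 223 256
hook 0.69 351 378 225 262
[192 209 205 208 167 145 142 125 125 287 408 454 448 431 435 455 470 257
 174 211 134 149 152 104 263]
```

Pressed in about 7 mm by force. I'll back off slightly to feel whether the clip holds.

```bash
for i in 1 2 3; do python3 -m crank '{"angular":[[0,0,0],[0,0,0]],"delta_pos":[[0,0.02,0],[0,0,0]],"hand":[-1,-1]}' | grep -E "eef|wrist"; done
```

```text
eef_pos: [0.6164, -0.0935, 0.2106]
wrist_force: [-0.8, 6.7, -2.2]
eef_pos: [0.6163, -0.0929, 0.2106]
wrist_force: [-0.8, 5.7, -3.8]
eef_pos: [0.6163, -0.0923, 0.2106]
wrist_force: [-1.2, 5.5, -2.3]
```

```bash
for i in 1 2 3; do python3 -m crank '{"angular":[[0,0,0],[0,0,0]],"delta_pos":[[0,0.025,0],[0,0,0]],"hand":[-1,-1]}' | grep -E "eef|wrist"; done
```

```text
eef_pos: [0.6163, -0.0919, 0.2106]
wrist_force: [0.5, 4.0, -2.4]
eef_pos: [0.6163, -0.0917, 0.2107]
wrist_force: [1.4, 1.8, -2.6]
eef_pos: [0.6162, -0.0917, 0.2108]
wrist_force: [1.9, -3.1, -3.5]
```

The force reversed from +4 N to −3 N with no motion, so the clip holds the loop, with the buffer pressed in about 5 mm. Next I'll relax the load and release.

```bash
python3 -m crank '{"angular":[[0,0,0],[0,0,0],[0,0,0]],"delta_pos":[[-0.01,-0.018,0],[0,0,0],[0,0,0]],"hand":[-1,-1,-1]}' | grep -E "eef|wrist"
python3 -m crank '{"angular":[[0,0,0],[0,0,0],[0,0,0],[0,0,0],[0,0,0]],"delta_pos":[[0,0,0],[0,0,0],[0,0,0],[0,0,0],[0,0,0]],"hand":[-0.2,-0.1,0,0,0]}'
```

```text
eef_pos: [0.6161, -0.0916, 0.2109]
wrist_force: [4.1, -3.8, -2.1]
time_s: 20.65
eef_pos: [0.6155, -0.0907, 0.2105]
orientation: [-2.177, -2.264, 0.0]
wrist_force: [-0.1, 0.6, 0.1]
gripper_width: 0.0455
grip_force: 0.0
```

```bash
python3 -m crank '{"angular":[[0,0,0],[0,0,0],[0,0,0],[0,0,0],[0,0,0],[0,0,0],[0,0,0],[0,0,0]],"delta_pos":[[0,0,0.2],[0,0,0.4],[0,0,0.8],[0,0,1],[0,0,1],[0,0.9,0.5],[-0.6,1,0],[-0.6,1,0]],"hand":[0,0,0,0,0,0,0,0]}'
python3 -m crank '{"angular":[[0,0,0],[0,0,0],[0,0,0],[0,0,0],[0,0,0],[0,0,0]],"delta_pos":[[-0.6,1,0],[-0.6,1,0],[-0.6,1,0],[-0.6,0.8,0],[0,0,0],[0,0,0]],"hand":[0,0,0,0,0,0]}'
python3 - <<'E'
from h import *
a=env.get_image("side");b=env.get_image("top")
f=lambda i:np.clip(i.astype(float)*1.6,0,255).astype(np.uint8)
cv2.imwrite("pics/c7.png",np.hstack([f(cv2.resize(a[185:260,330:405],(400,400),interpolation=2)),f(cv2.resize(b[170:230,330:390],(400,400),interpolation=2))]))
E
```

```text
time_s: 21.45
eef_pos: [0.5674, 0.0259, 0.3676]
orientation: [2.178, 2.262, 0.002]
wrist_force: [1.5, 0.8, -0.3]
gripper_width: 0.0458
grip_force: 0.0
time_s: 22.05
eef_pos: [0.4713, 0.1776, 0.3672]
orientation: [2.175, 2.266, 0.001]
wrist_force: [-0.4, -0.7, 0.5]
gripper_width: 0.0459
grip_force: 0.0
```

View pics/c7.png

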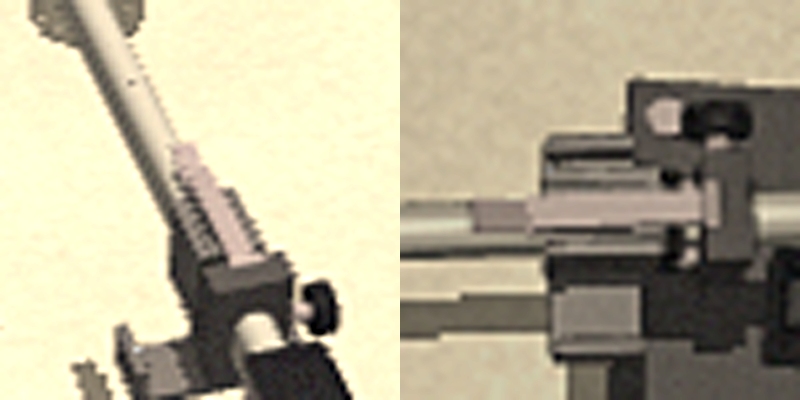

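The loop spans top crop columns 545–660, between the buffer and the clip's nose at 470–535. The clip lies flat and the robot is clear.

```bash
python3 -c "
from station import env
print(env.sign_off())"
```

```text
the job is handed in; nothing more can be done
None
```

The grey hook is on the hanging arm with the clip down behind its loop, the gripper has let go, and I handed the job in at about 22 s; the sign-off returned no verdict.

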